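# Stack the tiffin

### The job

Put the little steel tiffin together on its round stand: first the tallest pot in the stand's ring, then the middle pot on it, then the shallowest pot, and last the lid, each let go before the next is placed and seated squarely in the rim below it. Leave the stack standing on its own, and leave the garlic, lime, lighter, peeler and marker where they lie.

Things in the scene. Friction and masses are not known exactly. Their poses are not given: they have to be found in the camera images.
- tiffin_stand: The tiffin's heavy stand, fixed to the worktop: a dark steel disc 88 mm across and 4 mm thick with a steel socket ring standing on it, 64 mm outside, 59 mm inside, ring top 11 mm above the worktop. A seated pot's shoulder rests on the ring, its origin 5 mm above the stand's. Origin: centre of the underside; z up.
- tall_pot: The tallest of three plain steel pots, upright, open, empty: 52 mm high over all, 64 mm outside, straight sides, wall 2.5 mm (59 mm inside), floor 9 mm up. Under it a round foot, 54 mm wide, 6 mm high, 3 mm chamfer, then a flat shoulder. A foot drops into a rim until its shoulder rests there; a piece seated on this one has its origin 46 mm above this origin. Origin: centre of underside, z up. About 130 g (-30/+40 %).
- middle_pot: The middle one of three plain steel pots, upright, open, empty: 40 mm high over all, 64 mm outside, straight sides, wall 2.5 mm (59 mm inside), floor 9 mm up. Under it a round foot, 54 mm wide, 6 mm high, 3 mm chamfer, then a flat shoulder. A foot drops into a rim until its shoulder rests there; a piece seated on this one has its origin 34 mm above this origin. Origin: centre of underside, z up. About 110 g (-30/+40 %).
- shallow_pot: The shallowest of three plain steel pots, upright, open, empty: 28 mm high over all, 64 mm outside, straight sides, wall 2.5 mm (59 mm inside), floor 9 mm up. Under it a round foot, 54 mm wide, 6 mm high, 3 mm chamfer, then a flat shoulder. A foot drops into a rim until its shoulder rests there; a piece seated on this one has its origin 22 mm above this origin. Origin: centre of underside, z up. About 90 g (-30/+40 %).
- tiffin_lid: The steel lid, knob upward: a disc 66 mm wide, its top 10 mm above the underside; in the middle a black knob 18 mm wide (14 mm in its lowest 7 mm), its top 36 mm above the underside; take it by the knob. Under it a round foot, 54 mm wide, 6 mm high, 3 mm chamfer, then a flat shoulder. Seated, the foot is inside a pot's rim. Origin: centre of underside, z up. About 80 g (-30/+40 %).
- garlic: A white garlic bulb, 50 mm across and 50 mm high, a bystander. Origin: centre of its underside.
- lime: A green lime, 55 x 44 mm and 43 mm high, a bystander; it rolls if pushed. Origin: centre of its underside.
- lighter: A red gas lighter lying flat, 24 mm wide, 79 mm long (along its y) and 13 mm high, a bystander. Origin: centre of its underside.
- peeler: A yellow-handled peeler lying flat, 170 mm long (along its x), 25 mm wide, 18 mm high, a bystander. Origin: centre of its underside.
- marker: A red and white marker pen lying flat, 135 mm long (along its y), 17 mm thick, a bystander. Origin: centre of its underside.

How it is judged:
On the way, in this order (a step that is already met when the one before it is completed fails the run):
1. the tall pot is seated in the stand and let go (horizontal distance between tall_pot and tiffin_stand below 0.006 m and z of tall_pot in the frame of tiffin_stand between 0.002 and 0.0075 m and angle between tall_pot's own z axis and vertical below 0.06 rad and contact force between the fingers and tall_pot below 0.1 N), for 0.2 s.
2. the middle pot is seated on the tall pot and let go (horizontal distance between middle_pot and tall_pot below 0.006 m and z of middle_pot in the frame of tall_pot between 0.043 and 0.0485 m and angle between middle_pot's own z axis and vertical below 0.06 rad and contact force between the fingers and middle_pot below 0.1 N), for 0.2 s.
3. the shallow pot is seated on the middle pot and let go (horizontal distance between shallow_pot and middle_pot below 0.006 m and z of shallow_pot in the frame of middle_pot between 0.031 and 0.0365 m and angle between shallow_pot's own z axis and vertical below 0.06 rad and contact force between the fingers and shallow_pot below 0.1 N), for 0.2 s.
4. the lid is seated on the shallow pot and let go (horizontal distance between tiffin_lid and shallow_pot below 0.006 m and z of tiffin_lid in the frame of shallow_pot between 0.019 and 0.0245 m and angle between tiffin_lid's own z axis and vertical below 0.06 rad and contact force between the fingers and tiffin_lid below 0.1 N), for 0.2 s.
At the end, for the whole second after the job is handed in: From the bottom: stand, tall pot, middle pot, shallow pot, lid; each is centred on the one below within 6 mm, down on its rim (height within about 3 mm), upright within 0.06 rad, at rest and released (all of step 1 and all of step 2 and all of step 3 and all of step 4 and linear speed of each of tall_pot, middle_pot, shallow_pot, tiffin_lid below 0.02 m/s); the robot touches nothing.
It fails at once if the garlic is pushed more than 40 mm from its place (distance of garlic from where it was at the start of the episode above 0.04 m).
It fails at once if the lime is pushed more than 40 mm from its place (distance of lime from where it was at the start of the episode above 0.04 m).
It fails at once if the lighter is pushed more than 40 mm from its place (distance of lighter from where it was at the start of the episode above 0.04 m).
It fails at once if the peeler is pushed more than 40 mm from its place (distance of peeler from where it was at the start of the episode above 0.04 m).
It fails at once if the marker is pushed more than 40 mm from its place (distance of marker from where it was at the start of the episode above 0.04 m).
It also fails if it takes over 99 s, if anything falls off the work surface, if the arm or the gripper's body presses on something with over 40 N, if the wrist force passes 120 N, or if a joint passes its speed limit or range.

### The arm

A 7-joint arm with a two-finger parallel gripper is mounted at the origin on a cart in front of the work surface, level with it; the furniture and walls round the work are solid. World frame = base frame: x ahead of the robot, y to its left, z up, the work surface at z = 0. Lengths are in m, angles in rad, forces in N, time in s.
With the tool pointing down it reaches from about 0.35 to 0.9 m from the base axis. Payload 8.1 kg.
Tool frame: the origin (TCP) lies midway between the tips of the shut fingers; the grasp point (between the pads) lies 19 mm behind it; z points along the fingers, y is the line along which they close (so a half turn about z gives the same grasp; the last joint's range is limited). The gripper opens to 92 mm and grips with 3 to 60 N. Pads are 19 mm wide; open, the fingers measure 130 mm over their backs; the gripper's body (75 mm by 190 mm) begins 47 mm behind the grasp point.
Start: joints at [-1.228, 0.434, 0.025, 1.573, -0.012, 1.134, -0.075], TCP at [0.27, 0.564, 0.227] pointing down, gripper open.
Joint ranges: [-2.62, 2.62], [-0.44, 2.09], [-1.27, 1.32], [0.08, 2.57], [-1.32, 4.46], [0.12, 2], [-2.74, 2.74]. Speed limits (rad/s): [2.22, 2.22, 3.01, 3.01, 3.14, 3.14, 3.14].

### API

Orientations are given as a rotation vector (axis times angle).
In Python, from cell import arm gives the robot as it stands.
- The arm moves only by the tool send_rows, never from a script. Its argument "increments" is a list of rows, each a list of 3 entries, a list of its own where there are three numbers: the finger opening in cm, from 0 to 9.18, then the shift along the tool's x, y, z in cm, then the turn, a rotation vector about the tool's x, y, z in rad. A call has 1 to 5 rows; each row shifts and turns the commanded pose from where the row before left it, along the tool's axes as they then stand; what a row does not reach is not made up. A row lasts 1/10 s, in which the tool goes at most 50 mm and 8.59 degrees, less where a joint would pass 70% of its speed; a pose out of reach is approached as far as the arm can. A call is refused whole if a number of a shift passes 5 or a number of a turn 0.15, either way. A call with a gripper value outside its range is refused whole. The fingers move at their own pace and stop on an object; "force" is the grip in N (left out, the last holds). Time passes only in rows, so rows that do not move let the fingers close. It gives the time, the measured TCP pose, the force, the opening and the grip force at its end, in the units of the state.
- arm.observe(): the state, without advancing time (a new reading comes with each control period).
- arm.get_image(name): name is "scene" or "top" or "wrist"; returns the picture (384x512x3 uint8, red, green, blue); there is no depth.
- arm.camera_params(name): a dict with "camera_matrix" (3x3 intrinsics, pixels), "R" (3x3) and "t" (3): a world point X has camera coordinates R X + t. Camera axes: x right, y down, z forward; pixel columns grow to the right and rows downward; lengths in m; the calibration is good to about 2 mm. The wrist camera is an equidistant fisheye: a pixel r from the principal point sees the ray r / f radians off the axis. A picture is of the moment at which its call begins: read the wrist's pose just before it. camera_params takes no time and is no camera call; for the wrist camera it gives the pose at the moment of the call.
- arm.sign_off(): hands the job in; it is judged then, once.
The state is a dict: "clock": time; "joints": joint angles; "dq": joint speeds; "joint_efforts": joint torques, N m; "position": TCP position; "ee_rot": TCP orientation; "force": force on the tool from outside, world axes, zero at the start; "ft_torque": the same for the moment, N m; "width": opening from 0.0 (shut) to 1.0 (fully open); "gripper_force": force on a finger pad.
Only numpy, scipy, OpenCV 4.12 (cv2) and the standard library are available. Lean on these libraries where they do the work, as an engineer would, in place of code of your own. Each camera call takes 0.05 s, during which the arm holds its last target. There are 200 camera calls.

## Working session

There is one attempt and no reset: what is moved stays moved. The work goes in short steps, Python scripts to look and compute and a tool call to move; the robot and the scene stay as the last step left them, time stands still between calls to the robot, and variables do not carry over. Pictures are saved under pics/ and viewed, at most 14 in all, crops included, and the job is handed in when it is done.

Besides the shell and the picture viewer there is one more tool, called in YAML: its name, and indented under it one key for each argument. send_rows: Moves the arm, as the interface text tells. Its arguments: {"type":"object","properties":{"increments":{"type":"array"},"force":{"type":"number"}},"required":["increments"]}

```bash
mkdir -p pics; ls; python3 - <<'E'
from cell import arm
import cv2
for n in ("scene","top"):
    cv2.imwrite(f"pics/{n}0.png",arm.get_image(n)[:,:,::-1]); p=arm.camera_params(n); print(n,p)
print(arm.observe())
E
```

```text
pics
scene {'camera_matrix': array([[496.59694832,   0.        , 257.24734778],
       [  0.        , 496.59694832, 183.82827772],
       [  0.        ,   0.        ,   1.        ]]), 'R': array([[ 0.82812667, -0.56053291,  0.00301271],
       [-0.31451993, -0.46910457, -0.82523821],
       [ 0.46398646,  0.68245422, -0.56477678]]), 't': array([-0.30534826,  0.29641523,  0.55545943])}
top {'camera_matrix': array([[467.77002509,   0.        , 256.1142978 ],
       [  0.        , 467.77002509, 183.71588841],
       [  0.        ,   0.        ,   1.        ]]), 'R': array([[ 0.01554624, -0.99983235, -0.00967422],
       [-0.99575495, -0.01460352, -0.09087806],
       [ 0.09072154,  0.01104596, -0.99581504]]), 't': array([0.20519678, 0.53938124, 0.90121025])}
{'clock': 0.1, 'joints': array([-1.22758085,  0.43515054,  0.02497745,  1.57399791, -0.01156328,
        1.13401529, -0.07509757]), 'dq': array([-0.00031136,  0.00072526,  0.00018284, -0.00420133, -0.0001584 ,
        0.00100956,  0.00155935]), 'joint_efforts': array([ 3.57390163e-03, -6.69125175e+01,  9.87717099e-01, -3.15147972e+01,
       -6.07173331e-02,  3.74528440e-02,  6.85232317e-05]), 'position': array([0.26935879, 0.56346756, 0.22602841]), 'ee_rot': array([-6.94550409e-01, -3.06369670e+00,  2.22854400e-03]), 'force': array([ 0.06673685, -1.30601054, -0.70647463]), 'ft_torque': array([-0.02715716, -0.0180422 ,  0.00858084]), 'gripper_force': 0.0, 'width': 1.0014046493225341}
```

View pics/scene0.png

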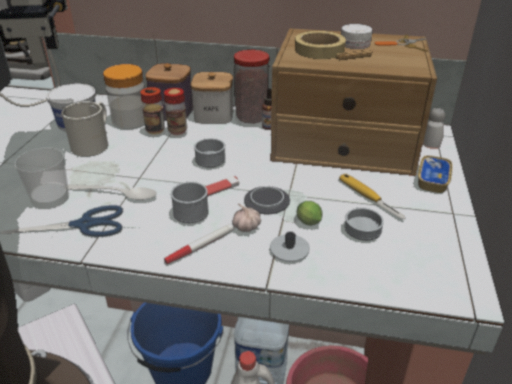

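View pics/top0.png

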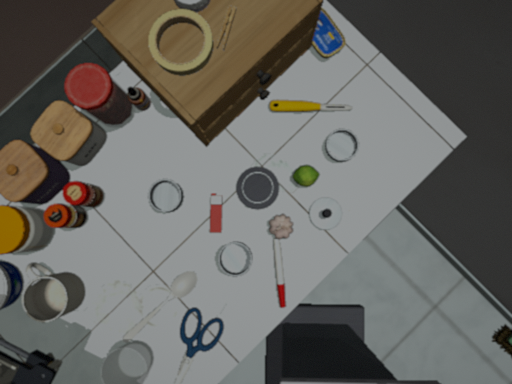

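The scene view shows the tall pot at (190,202), the middle pot at (210,152), the shallow pot at (363,222), the stand at (267,199) and the lid at (290,247). In the top view these are at (234,258), (166,196), (341,145), (258,187) and (325,213). The lighter lies between the middle and tall pots. The garlic and marker are next to the stand, and the lime is to its right.

```bash
cat > h.py <<'E'
from cell import arm
import numpy as np, cv2
from scipy.spatial.transform import Rotation as Ro
def ray(n,uv,z,p=None):
    p=p or arm.camera_params(n); K=p["camera_matrix"];R=p["R"];t=p["t"]
    d=np.linalg.inv(K)@[uv[0],uv[1],1.]
    if n=="wrist":
        x=(np.array(uv)-K[:2,2])/K[0,0]; r=np.hypot(*x); d=np.r_[x/r*np.sin(r),np.cos(r)] if r>1e-9 else np.array([0,0,1.])
    c=-R.T@t; d=R.T@d
    return c+d*(z-c[2])/d[2]
def proj(n,X,p=None):
    p=p or arm.camera_params(n); K=p["camera_matrix"]; c=p["R"]@X+p["t"]
    if n=="wrist":
        th=np.arctan2(np.hypot(c[0],c[1]),c[2]); f=th/np.hypot(c[0],c[1]); return K[:2,2]+K[0,0]*f*c[:2]
    q=K@c; return q[:2]/q[2]
def local(goal,yaw=None):
    """shift (cm, tool axes) from present TCP to goal, and turn about tool z so that tool y lies along yaw"""
    s=arm.observe(); R=Ro.from_rotvec(s["ee_rot"]).as_matrix()
    out=[np.round(100*R.T@(np.array(goal)-s["position"]),2)]
    y=np.arctan2(R[1,1],R[0,1])
    if yaw is not None:
        d=(yaw-y+np.pi/2)%np.pi-np.pi/2; out.append(("turn z",round(-d,3)))
    out.append(("yaw_y",round(y,3),"tilt",np.round(R[:,2],3)))
    return out
E
python3 - <<'E'
from h import *
im=cv2.imread("pics/top0.png")
c=cv2.resize(im[90:315,140:380],None,fx=3,fy=3,interpolation=cv2.INTER_CUBIC)
cv2.imwrite("pics/c0.png",c[:600])
g=cv2.GaussianBlur(cv2.cvtColor(c,cv2.COLOR_BGR2GRAY),(5,5),0)
for nm,(u,v),z,D in [("tall",(234,258),.052,.064),("mid",(166,196),.04,.064),("shal",(341,145),.028,.064),("stand",(258,187),.004,.088),("lid",(325,213),.010,.066)]:
    r0=467.8/(0.9)*D/2
    x,y=int(u-26),int(v-26); s=cv2.resize(im[y:y+52,x:x+52],None,fx=6,fy=6,interpolation=cv2.INTER_CUBIC)
    s=cv2.medianBlur(cv2.cvtColor(s,cv2.COLOR_BGR2GRAY),5)
    h=cv2.HoughCircles(s,cv2.HOUGH_GRADIENT_ALT,1.5,20,param1=120,param2=.5,minRadius=int(r0*6*.7),maxRadius=int(r0*6*1.3))
    if h is None: print(nm,None);continue
    for q in h[0][:3]:
        uv=(q[0]/6+x-.42,q[1]/6+y-.42); P=ray("top",uv,z); e=ray("top",(uv[0]+q[2]/6,uv[1]),z)
        print(nm,np.round(uv,1),np.round(P,4),"diam",round(2*np.linalg.norm(e-P),4),"reach",round(np.hypot(*P[:2]),3))
for nm,uv,z in [("garlic",(281,226),.03),("lime",(306,175),.02),("lighter",(216,213),.013),("markA",(278,240),.01),("markB",(282,304),.01),("peel",(270,105),.01),("peelB",(350,107),.01)]: print(nm,np.round(ray("top",uv,z),3))
s=arm.observe();print(proj("top",s["position"]))
E
```

```text
tall [233.6 257.6] [0.3924 0.2536 0.052 ] diam 0.0481 reach 0.467
mid [165.3 195.3] [0.5096 0.3898 0.04  ] diam 0.0607 reach 0.642
mid [165.3 195.3] [0.5096 0.3898 0.04  ] diam 0.0682 reach 0.642
mid [165.3 195.3] [0.5096 0.3898 0.04  ] diam 0.0512 reach 0.642
shal [340.6 145.8] [0.614  0.0466 0.028 ] diam 0.0551 reach 0.616
stand [256.6 187.1] [0.5314 0.2125 0.004 ] diam 0.0864 reach 0.572
lid None
garlic [0.454 0.163 0.03 ]
lime [0.556 0.114 0.02 ]
lighter [0.477 0.293 0.013]
markA [0.426 0.168 0.01 ]
markB [0.301 0.159 0.01 ]
peel [0.7   0.188 0.01 ]
peelB [0.698 0.024 0.01 ]
[ 20.388607   344.13970938]
```

View pics/c0.png

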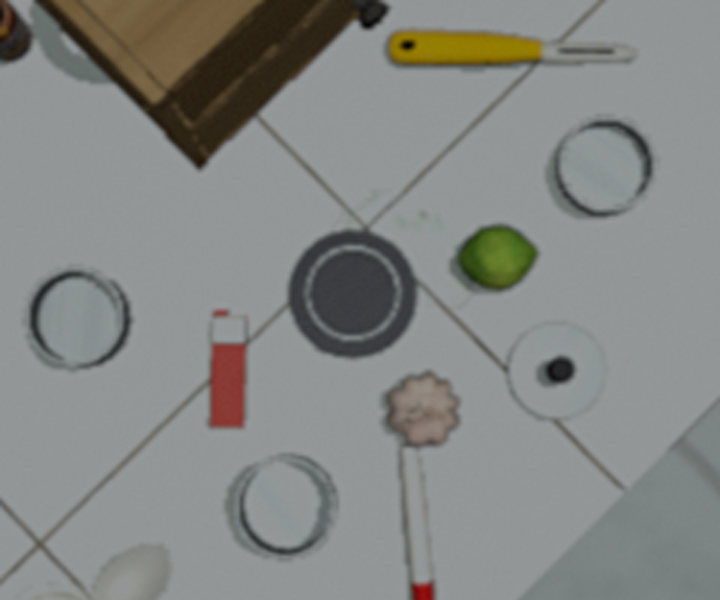

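The crop confirms the layout: the stand ring is centred at crop (353,293), the lid at (556,370), the shallow pot at (602,167), the middle pot at (80,318) and the tall pot at about (285,505). I'll go over the tall pot first and refine its position with the wrist camera.

```bash
python3 - <<'E'
from h import *
for uv,z in [((257.7,187.7),.011),((325.3,213.3),.01),((235,258),.052)]: print(np.round(ray("top",uv,z),4))
print(local([.392,.254,.2],np.deg2rad(160)))
p=arm.camera_params("wrist");s=arm.observe();R=Ro.from_rotvec(s["ee_rot"]).as_matrix();print(p["camera_matrix"],R.T@(-p["R"].T@p["t"]-s["position"]),p["R"]@R)
E
```

```text
[0.5295 0.2102 0.011 ]
[0.4803 0.0742 0.01  ]
[0.3917 0.2509 0.052 ]
[array([-24.41, -22.63,   2.64]), ('turn z', np.float64(1.474)), ('yaw_y', np.float64(1.125), 'tilt', array([-0.   , -0.001, -1.   ]))]
[[297.31863964   0.         257.27955498]
 [  0.         297.31863964 190.97559065]
 [  0.           0.           1.        ]] [ 0.06772908  0.00031876 -0.15866774] [[-5.28215723e-04  9.99999840e-01 -2.04825125e-04]
 [-9.68221287e-01 -5.62655420e-04 -2.50094428e-01]
 [-2.50094503e-01  6.62122365e-05  9.68221429e-01]]
```

send_rows:
  increments:
    - [9.18,[0,0,0],[0,0,0.147]]
    - [9.18,[0,0,0],[0,0,0.147]]
    - [9.18,[0,0,0],[0,0,0.147]]
    - [9.18,[0,0,0],[0,0,0.147]]
    - [9.18,[0,0,0],[0,0,0.147]]

```text
clock: 0.6
position: [0.2693, 0.5636, 0.2263]
ee_rot: [1.757, 2.604, -0.001]
force: [-0.1, 0.7, -1.1]
width: 1.002
gripper_force: 0.0
```

send_rows:
  increments:
    - [9.18,[0,0,0],[0,0,0.147]]
    - [9.18,[0,0,0],[0,0,0.147]]
    - [9.18,[0,0,0],[0,0,0.147]]
    - [9.18,[0,0,0],[0,0,0.147]]
    - [9.18,[0,0,0],[0,0,0.147]]

```text
clock: 1.1
position: [0.2693, 0.5636, 0.2263]
ee_rot: [2.575, 1.799, -0.001]
force: [-0.7, 0.6, 0.5]
width: 1.003
gripper_force: 0.0
```

```bash
python3 - <<'E'
from h import *
print(local([.392,.251,.2],np.deg2rad(160)),arm.observe()["joints"])
E
```

```text
[array([-25.14,  22.27,   2.65]), ('turn z', np.float64(-0.002)), ('yaw_y', np.float64(-0.351), 'tilt', array([-0.   , -0.001, -1.   ]))] [-1.45706227  0.44465967  0.3620734   1.5949665  -0.16889155  1.13388555
 -1.40650152]
```

send_rows:
  increments:
    - [9.18,[-3.14,2.8,0.3],[0,0,0]]
    - [9.18,[-3.14,2.8,0.3],[0,0,0]]
    - [9.18,[-3.14,2.8,0.3],[0,0,0]]
    - [9.18,[-3.14,2.8,0.3],[0,0,0]]
    - [9.18,[-3.14,2.8,0.3],[0,0,0]]

```text
clock: 1.6
position: [0.3483, 0.367, 0.2114]
ee_rot: [2.57, 1.807, -0.001]
force: [0.8, 0.2, -0.6]
width: 0.999
gripper_force: 0.0
```

send_rows:
  increments:
    - [9.18,[-3.14,2.8,0.3],[0,0,0]]
    - [9.18,[-3.14,2.8,0.3],[0,0,0]]
    - [9.18,[-3.14,2.7,0.3],[0,0,0]]
    - [9.18,[0,0,0],[0,0,0]]
    - [9.18,[0,0,0],[0,0,0]]

```text
clock: 2.1
position: [0.3945, 0.2514, 0.2027]
ee_rot: [-2.572, -1.804, 0.0]
force: [-0.7, 0.6, -0.3]
width: 1.0
gripper_force: 0.0
```

```bash
python3 - <<'E'
from h import *
p=arm.camera_params("wrist");im=arm.get_image("wrist");cv2.imwrite("pics/w1.png",im[:,:,::-1])
print(local([.392,.251,.2]),arm.observe()["joints"])
print(proj("wrist",np.array([.392,.251,.052]),p),proj("wrist",np.array([.53,.21,.011]),p),proj("wrist",np.array([.51,.39,.04]),p))
E
```

```text
[array([-0.23, -0.15,  0.27]), ('yaw_y', np.float64(-0.345), 'tilt', array([-0.,  0., -1.]))] [-1.07882197  0.20697664  0.47236097  2.00251321 -0.11517593  0.95731036
 -0.89379432]
[255.94763784 180.78406372] [370.58061117 167.61843845] [314.33111468  26.2254693 ]
```

View pics/w1.png

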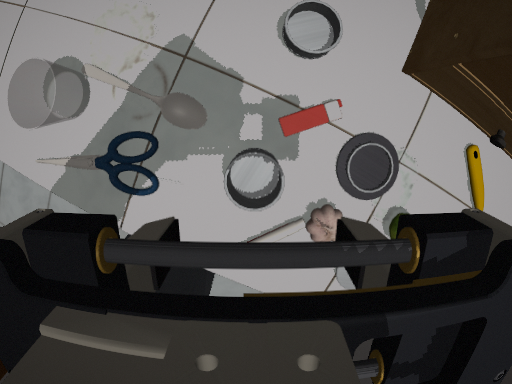

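The wrist view shows the tall pot rim at (254,179), the stand ring at (369,168), the middle pot at (312,28), the garlic at (323,222) and the lime at (398,225). All agree with the predictions to about 2 px. Next I'll refine with a circle fit of ray-cast edge points.

```bash
cat >> h.py <<'E'
from scipy.optimize import least_squares
def circ(n,im,p,c0,z,radii,tol=.006):
    g=cv2.cvtColor(im,cv2.COLOR_RGB2GRAY)
    e=cv2.Canny(cv2.resize(g,None,fx=4,fy=4,interpolation=cv2.INTER_CUBIC),60,150)
    c=np.array(c0[:2]); u0=proj(n,np.r_[c,z],p)
    v,u=np.nonzero(e); uv=np.c_[u,v]/4-.375; uv=uv[np.hypot(*(uv-u0).T)<90]
    P=np.array([ray(n,q,z,p)[:2] for q in uv]); radii=np.array(radii)
    res=lambda c,Q:np.min(np.abs(np.hypot(*(Q-c).T)[:,None]-radii),1)
    for t in (tol*1.6,tol,tol*.5):
        Q=P[res(c,P)<t]
        f=least_squares(lambda c:res(c,Q),c,loss="soft_l1",f_scale=.001); c=f.x
    Q=P[res(c,P)<.0015]; a=np.histogram(np.arctan2(*(Q-c).T),12,(-np.pi,np.pi))[0]
    return np.round(c,4),"n",len(Q),"sectors",(a>2).sum(),"rms",round(float(np.sqrt(np.mean(res(c,Q)**2))),5)
E
python3 - <<'E'
from h import *
p=arm.camera_params("wrist");im=cv2.imread("pics/w1.png")[:,:,::-1].copy()
pt=arm.camera_params("top");it=cv2.imread("pics/top0.png")[:,:,::-1].copy()
for nm,c,z,r in [("tall",(.392,.252),.052,(.032,.0295)),("stand",(.53,.211),.011,(.032,.0295)),("mid",(.51,.39),.04,(.032,.0295)),("shal",(.614,.047),.028,(.032,.0295)),("lid",(.48,.074),.01,(.033,))]:
    print(nm,"top",circ("top",it,pt,c,z,r),("wrist",circ("wrist",im,p,c,z,r)) if nm in("tall","stand","mid") else "")
print(local([.392,.251,.2]))
E
```

```text
tall top (array([0.3939, 0.2504]), 'n', 273, 'sectors', np.int64(6), 'rms', 0.00071) ('wrist', (array([0.3895, 0.2547]), 'n', 942, 'sectors', np.int64(12), 'rms', 0.00073))
stand top (array([0.53 , 0.211]), 'n', 0, 'sectors', np.int64(0), 'rms', nan) ('wrist', (array([0.5299, 0.2114]), 'n', 1353, 'sectors', np.int64(12), 'rms', 0.00031))
mid top (array([0.509 , 0.3874]), 'n', 510, 'sectors', np.int64(12), 'rms', 0.00085) ('wrist', (array([0.5065, 0.3904]), 'n', 982, 'sectors', np.int64(12), 'rms', 0.00072))
shal top (array([0.617 , 0.0439]), 'n', 207, 'sectors', np.int64(8), 'rms', 0.00048) 
lid top (array([0.48 , 0.074]), 'n', 0, 'sectors', np.int64(0), 'rms', nan) 
[array([-0.23, -0.15,  0.27]), ('yaw_y', np.float64(-0.345), 'tilt', array([-0.,  0., -1.]))]
  return _methods._mean(a, axis=axis, dtype=dtype,
  ret = ret.dtype.type(ret / rcount)
```

```bash
python3 - <<'E'
from h import *
print(local([.390,.2543,.022],np.deg2rad(160)))
E
```

```text
[array([ 1.000e-02, -4.400e-01,  1.807e+01]), ('turn z', np.float64(0.004)), ('yaw_y', np.float64(-0.345), 'tilt', array([-0.,  0., -1.]))]
```

send_rows:
  increments:
    - [9.18,[0,-0.44,4],[0,0,0]]
    - [9.18,[0,0,4],[0,0,0]]
    - [9.18,[0,0,4],[0,0,0]]
    - [9.18,[0,0,4],[0,0,0]]
    - [9.18,[0,0,2],[0,0,0]]

```text
clock: 2.65
position: [0.3882, 0.2544, 0.0197]
ee_rot: [-2.567, -1.811, 0.006]
force: [-0.7, 0.1, 0.0]
width: 1.001
gripper_force: 0.0
```

send_rows:
  increments:
    - [6.0,[0,0,0],[0,0,0]]
    - [6.0,[0,0,0],[0,0,0]]
    - [6.0,[0,0,0],[0,0,0]]
    - [6.0,[0,0,0],[0,0,0]]
    - [6.0,[0,0,0],[0,0,0]]
  force: 20

```text
clock: 3.15
position: [0.391, 0.2546, 0.0239]
ee_rot: [-2.569, -1.807, -0.004]
force: [-0.8, 1.3, 7.5]
width: 0.702
gripper_force: 20.0
```

send_rows:
  increments:
    - [6.0,[0,0,0],[0,0,0]]
    - [6.0,[0,0,-2],[0,0,0]]
    - [6.0,[0,0,-3],[0,0,0]]
    - [6.0,[0,0,-3],[0,0,0]]
    - [6.0,[0,0,-2],[0,0,0]]

```text
clock: 3.65
position: [0.3906, 0.2538, 0.1249]
ee_rot: [-2.57, -1.807, -0.003]
force: [0.4, 0.3, -1.3]
width: 0.704
gripper_force: 20.0
```

```bash
python3 - <<'E'
from h import *
p=arm.camera_params("wrist");im=arm.get_image("wrist");cv2.imwrite("pics/w2.png",im[:,:,::-1])
print(local([.5299,.2114,.1]),arm.observe())
E
```

```text
[array([ 0.61, 14.45,  2.74]), ('yaw_y', np.float64(-0.346), 'tilt', array([ 0.004,  0.004, -1.   ]))] {'clock': 3.7, 'joints': array([-1.05427305,  0.31246609,  0.45726229,  2.10064884, -0.19914363,
        0.7636093 , -0.81791866]), 'dq': array([ 0.02040185,  0.04188555, -0.01954616,  0.01866788, -0.04588136,
       -0.1016788 ,  0.04679163]), 'joint_efforts': array([ -1.30031861, -38.57117772,   3.23026881, -20.73480606,
        -0.31145135,  -0.32068773,   0.26703715]), 'position': array([0.39174618, 0.25450179, 0.12706906]), 'ee_rot': array([-2.56939481, -1.80574555, -0.00803883]), 'force': array([0.36412246, 1.16762474, 0.36917062]), 'ft_torque': array([-0.00045401, -0.06181877,  0.01394568]), 'gripper_force': 19.999540247954428, 'width': 0.6987300385785414}
```

View pics/w2.png

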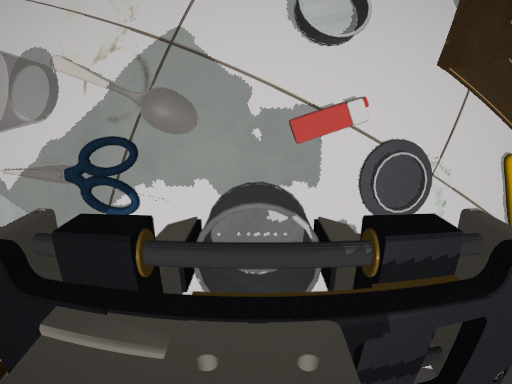

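The pot is held between the pads, with its rim visible around (258,250) in the image. The opening of 64 mm matches a grip across the full diameter. I'll check how it is centred in the hand.

```bash
python3 - <<'E'
from h import *
p=arm.camera_params("wrist");im=arm.get_image("wrist");s=arm.observe();t=s["position"]
R=Ro.from_rotvec(s["ee_rot"]).as_matrix()
r=circ("wrist",im,p,t,t[2]+.0285,(.032,.0295));print(r, t, "in tool cm",100*R.T@np.r_[r[0]-t[:2],0])
r=circ("wrist",im,p,(.5299,.2114),.011,(.032,.0295));print(r)
print(local([.5299,.2114,.1],np.deg2rad(160)))
E
```

```text
(array([0.39  , 0.2594]), 'n', 987, 'sectors', np.int64(7), 'rms', 0.00082) [0.39156291 0.25464224 0.12543546] in tool cm [ 0.39487629 -0.30799443  0.0013139 ]
(array([0.5301, 0.2098]), 'n', 1602, 'sectors', np.int64(12), 'rms', 0.00031)
[array([ 0.6 , 14.48,  2.58]), ('turn z', np.float64(0.004)), ('yaw_y', np.float64(-0.345), 'tilt', array([ 0.004,  0.004, -1.   ]))]
```

```bash
python3 - <<'E'
from h import *
p=arm.camera_params("wrist");im=arm.get_image("wrist");s=arm.observe();t=s["position"];R=Ro.from_rotvec(s["ee_rot"]).as_matrix()
cv2.imwrite("pics/w3.png",cv2.resize(im[170:310,180:340],None,fx=5,fy=4.2,interpolation=cv2.INTER_CUBIC)[:590,:,::-1])
for v in range(196,212,2): print(v,np.round(100*R.T@(ray("wrist",(258,v),t[2]+.0285,p)-t),2),im[v,258])
for u in (197,199,318,320): print(u,np.round(100*R.T@(ray("wrist",(u,250),t[2]+.0285,p)-t),2))
E
```

```text
196 [ 3.14  0.01 -2.84] [49 49 49]
198 [ 3.04  0.01 -2.84] [51 52 51]
200 [ 2.95  0.01 -2.84] [49 50 50]
202 [ 2.85  0.01 -2.84] [67 67 67]
204 [ 2.75  0.01 -2.84] [113 115 115]
206 [ 2.66  0.01 -2.84] [113 114 115]
208 [ 2.56  0.01 -2.84] [101 102 103]
210 [ 2.46  0.01 -2.84] [101 102 103]
197 [ 0.36 -3.01 -2.85]
199 [ 0.37 -2.91 -2.85]
318 [ 0.35  2.99 -2.85]
320 [ 0.35  3.09 -2.85]
```

View pics/w3.png

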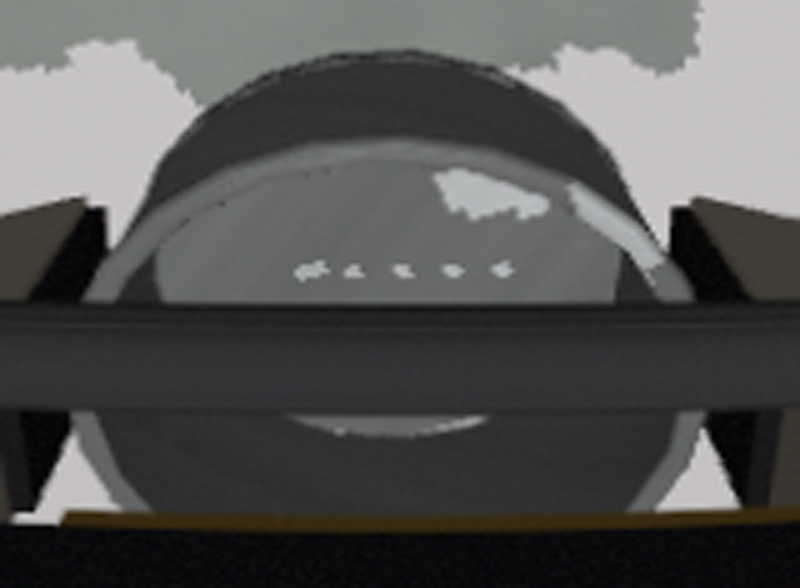

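The rim's near outer edge is at about tool x +28 mm instead of +32 mm. The pot therefore sits about 3 mm towards −x in the hand, which the top view also suggests. I'll move over the stand and compare the pot's lower edge with the disc's edge at nearly equal depth.

send_rows:
  increments:
    - [6.0,[0.22,3.6,0],[0,0,0]]
    - [6.0,[0.22,3.6,0],[0,0,0]]
    - [6.0,[0.22,3.6,0],[0,0,0]]
    - [6.0,[0.22,3.6,0],[0,0,0]]
    - [6.0,[0,0,2.5],[0,0,0]]

```text
clock: 4.3
position: [0.5353, 0.2109, 0.099]
ee_rot: [2.571, 1.799, 0.011]
force: [-0.4, -0.2, -2.4]
width: 0.707
gripper_force: 20.0
```

send_rows:
  increments:
    - [6.0,[0,0,2.5],[0,0,0]]
    - [6.0,[0,0,2.0],[0,0,0]]
    - [6.0,[0,0,0],[0,0,0]]
    - [6.0,[0,0,0],[0,0,0]]

```text
clock: 4.7
position: [0.5282, 0.2127, 0.0521]
ee_rot: [-2.57, -1.807, 0.003]
force: [0.3, 0.9, -1.9]
width: 0.7
gripper_force: 20.0
```

```bash
python3 - <<'E'
from h import *
p=arm.camera_params("wrist");im=arm.get_image("wrist");s=arm.observe();t=s["position"];R=Ro.from_rotvec(s["ee_rot"]).as_matrix()
print(t, local([.531,.2133,.05],np.deg2rad(160)))
cv2.imwrite("pics/w4.png",cv2.resize(im[140:260,170:350],None,fx=4.4,fy=4.4,interpolation=cv2.INTER_CUBIC)[:,:,::-1])
zs=t[2]-.0235+.006
for v in range(150,206,2): print(v,"pot",np.round(100*R.T@(ray("wrist",(258,v),zs,p)-t),2)[0],"stand",np.round(100*R.T@(ray("wrist",(258,v),.004,p)-t),2)[0],im[v,258,1])
E
```

```text
[0.52886778 0.2130143  0.05295911] [array([0.1 , 0.19, 0.3 ]), ('turn z', np.float64(0.004)), ('yaw_y', np.float64(-0.345), 'tilt', array([-0., -0., -1.]))]
150 pot 4.65 stand 4.29 140
152 pot 4.53 stand 4.15 69
154 pot 4.41 stand 4.01 42
156 pot 4.29 stand 3.86 44
158 pot 4.17 stand 3.72 44
160 pot 4.05 stand 3.58 47
162 pot 3.93 stand 3.44 44
164 pot 3.81 stand 3.3 45
166 pot 3.69 stand 3.15 43
168 pot 3.57 stand 3.01 44
170 pot 3.45 stand 2.87 50
172 pot 3.32 stand 2.72 110
174 pot 3.2 stand 2.58 82
176 pot 3.08 stand 2.43 44
178 pot 2.96 stand 2.29 43
180 pot 2.83 stand 2.14 44
182 pot 2.71 stand 2.0 34
184 pot 2.58 stand 1.85 75
186 pot 2.46 stand 1.7 49
188 pot 2.34 stand 1.55 51
190 pot 2.21 stand 1.41 51
192 pot 2.08 stand 1.26 51
194 pot 1.96 stand 1.11 51
196 pot 1.83 stand 0.96 50
198 pot 1.7 stand 0.81 51
200 pot 1.58 stand 0.66 50
202 pot 1.45 stand 0.51 69
204 pot 1.32 stand 0.36 116
```

View pics/w4.png

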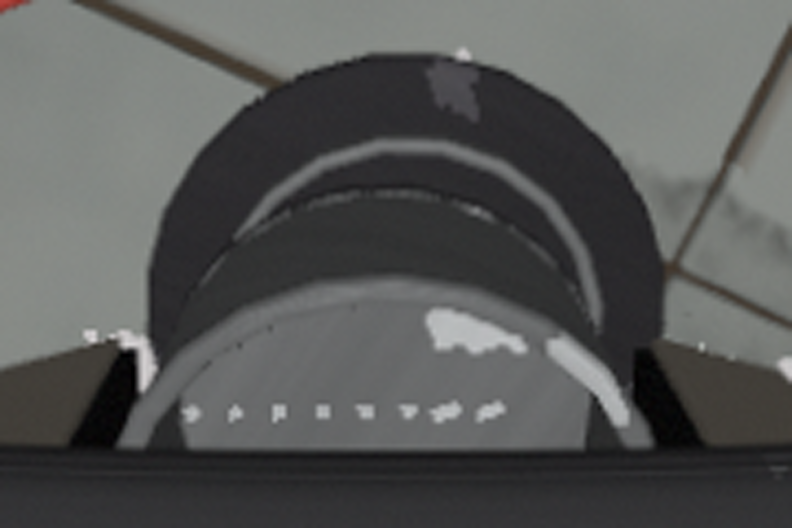

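The stand's disc and ring are visible beyond the pot. The disc centre is about 2 mm towards +x and 2.2 mm towards +y of the pot, so I'll correct by that and lower.

send_rows:
  increments:
    - [6.0,[0.2,0.22,0],[0,0,0]]
    - [6.0,[0,0,1.0],[0,0,0]]
    - [6.0,[0,0,0.6],[0,0,0]]
    - [6.0,[0,0,0.3],[0,0,0]]
    - [6.0,[0,0,0.3],[0,0,0]]

```text
clock: 5.25
position: [0.5313, 0.2142, 0.0303]
ee_rot: [-2.57, -1.807, 0.001]
force: [0.6, 0.5, -2.2]
width: 0.702
gripper_force: 20.0
```

send_rows:
  increments:
    - [6.0,[0,0,0.2],[0,0,0]]
    - [6.0,[0,0,0.1],[0,0,0]]
    - [6.0,[0,0,0],[0,0,0]]
    - [6.0,[0,0,0],[0,0,0]]
    - [6.0,[0,0,0],[0,0,0]]

```text
clock: 5.75
position: [0.5313, 0.2142, 0.0289]
ee_rot: [-2.569, -1.806, -0.0]
force: [-5.2, -1.5, 14.1]
width: 0.701
gripper_force: 20.0
```

Contact came at the expected seated height (0.029). Next I'll release and rise.

send_rows:
  increments:
    - [8.0,[0,0,0],[0,0,0]]
    - [9.18,[0,0,0],[0,0,0]]
    - [9.18,[0,0,0],[0,0,0]]
    - [9.18,[0,0,-2],[0,0,0]]
    - [9.18,[0,0,-4],[0,0,0]]

```text
clock: 6.25
position: [0.5296, 0.2135, 0.0859]
ee_rot: [-2.569, -1.807, 0.009]
force: [-0.6, 1.3, 0.1]
width: 0.996
gripper_force: 0.0
```

send_rows:
  increments:
    - [9.18,[0,0,-4],[0,0,0]]
    - [9.18,[0,0,-4],[0,0,0]]
    - [9.18,[0,0,-3],[0,0,0]]
    - [9.18,[0,0,0],[0,0,0]]
    - [9.18,[0,0,0],[0,0,0]]

```text
clock: 6.75
position: [0.5317, 0.2145, 0.1981]
ee_rot: [-2.57, -1.807, -0.002]
force: [0.4, 0.2, -0.3]
width: 0.999
gripper_force: 0.0
```

```bash
python3 - <<'E'
from h import *
p=arm.camera_params("wrist");im=arm.get_image("wrist");s=arm.observe();t=s["position"];R=Ro.from_rotvec(s["ee_rot"]).as_matrix()
a=im; b=arm.get_image("scene")
cv2.imwrite("pics/w5.png",np.hstack([cv2.resize(a,(400,300)),cv2.resize(b[100:280,130:370],(400,300))])[:,:,::-1])
print(t,circ("wrist",im,p,(.5299,.2114),.057,(.032,.0295)),circ("wrist",im,p,(.5299,.2114),.004,(.044,)),circ("wrist",im,p,(.5065,.3904),.04,(.032,.0295)))
print(local([.507,.389,.2],np.deg2rad(160)),s["joints"])
E
```

```text
[0.53108869 0.21432388 0.19713251] (array([0.5289, 0.21  ]), 'n', 1138, 'sectors', np.int64(12), 'rms', 0.00053) (array([0.5299, 0.21  ]), 'n', 892, 'sectors', np.int64(11), 'rms', 0.00058) (array([0.5103, 0.3882]), 'n', 998, 'sectors', np.int64(12), 'rms', 0.00065)
[array([15.65, -8.15, -0.35]), ('turn z', np.float64(0.004)), ('yaw_y', np.float64(-0.345), 'tilt', array([-0.002, -0.001, -1.   ]))] [-0.83588296  0.39777073  0.49523081  1.7721576  -0.21702835  1.02652101
 -0.60491247]
```

View pics/w5.png

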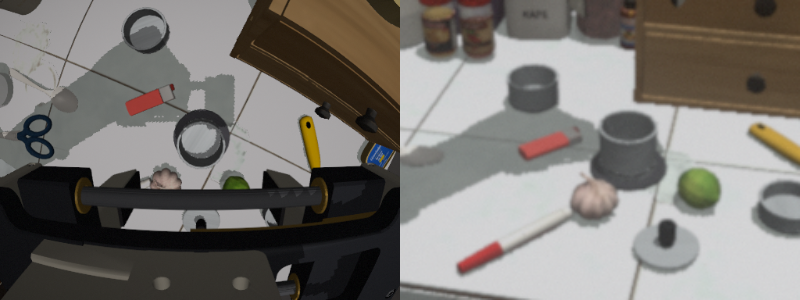

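The tall pot is squarely in the ring: its rim centre and the stand centre agree to 1 mm, and the bystanders are untouched. Now I'll go for the middle pot.

send_rows:
  increments:
    - [9.18,[3.9,-1.98,0],[0,0,0]]
    - [9.18,[3.9,-1.98,0],[0,0,0]]
    - [9.18,[3.9,-1.98,0],[0,0,0]]
    - [9.18,[3.9,-1.98,1],[0,0,0]]
    - [9.18,[0,0,4],[0,0,0]]

```text
clock: 7.35
position: [0.5084, 0.3973, 0.1484]
ee_rot: [-2.558, -1.816, -0.009]
force: [0.2, 1.1, 0.0]
width: 0.998
gripper_force: 0.0
```

send_rows:
  increments:
    - [9.18,[0,0,2],[0,0,0]]
    - [9.18,[0,0,0],[0,0,0]]
    - [9.18,[0,0,0],[0,0,0]]

```text
clock: 7.65
position: [0.5097, 0.3872, 0.1271]
ee_rot: [2.57, 1.806, -0.003]
force: [0.5, 0.4, 1.3]
width: 0.999
gripper_force: 0.0
```

```bash
python3 - <<'E'
from h import *
p=arm.camera_params("wrist");im=arm.get_image("wrist");s=arm.observe();t=s["position"]
cv2.imwrite("pics/w6.png",im[:,:,::-1])
r=circ("wrist",im,p,(.509,.3875),.04,(.032,.0295));print(t,r)
print(local([.509,.3875,.022],np.deg2rad(160)),local([*r[0],.022]))
E
```

```text
[0.51032755 0.38755816 0.12822349] (array([0.5096, 0.3918]), 'n', 1072, 'sectors', np.int64(12), 'rms', 0.00056)
[array([-0.05, -0.13, 10.62]), ('turn z', np.float64(0.003)), ('yaw_y', np.float64(-0.346), 'tilt', array([ 0., -0., -1.]))] [array([ 0.37, -0.22, 10.62]), ('yaw_y', np.float64(-0.346), 'tilt', array([ 0., -0., -1.]))]
```

```bash
python3 - <<'E'
from h import *
p=arm.camera_params("wrist");im=arm.get_image("wrist");s=arm.observe();t=s["position"];R=Ro.from_rotvec(s["ee_rot"]).as_matrix()
cv2.imwrite("pics/w6.png",cv2.resize(im[140:290,180:340],None,fx=4,fy=4,interpolation=cv2.INTER_CUBIC)[:,:,::-1])
r=circ("wrist",im,p,(.509,.3875),.04,(.032,.0295));print(t,r)
for v in range(176,236,2): print(v,np.round(100*R.T@(ray("wrist",(258,v),.04,p)-t),2)[0],im[v,258,1],end=" | ")
E
```

```text
[0.51065637 0.38779828 0.12881102] (array([0.5094, 0.3916]), 'n', 1115, 'sectors', np.int64(12), 'rms', 0.0005)
176 1.63 94 | 178 1.46 94 | 180 1.28 95 | 182 1.11 162 | 184 0.93 158 | 186 0.76 154 | 188 0.58 155 | 190 0.41 152 | 192 0.23 151 | 194 0.05 153 | 196 -0.13 154 | 198 -0.31 155 | 200 -0.49 156 | 202 -0.67 155 | 204 -0.85 158 | 206 -1.03 153 | 208 -1.21 91 | 210 -1.4 88 | 212 -1.58 82 | 214 -1.77 40 | 216 -1.95 41 | 218 -2.14 41 | 220 -2.33 40 | 222 -2.51 41 | 224 -2.7 138 | 226 -2.89 140 | 228 -3.09 165 | 230 -3.28 163 | 232 -3.47 164 | 234 -3.67 164 |
```

View pics/w6.png

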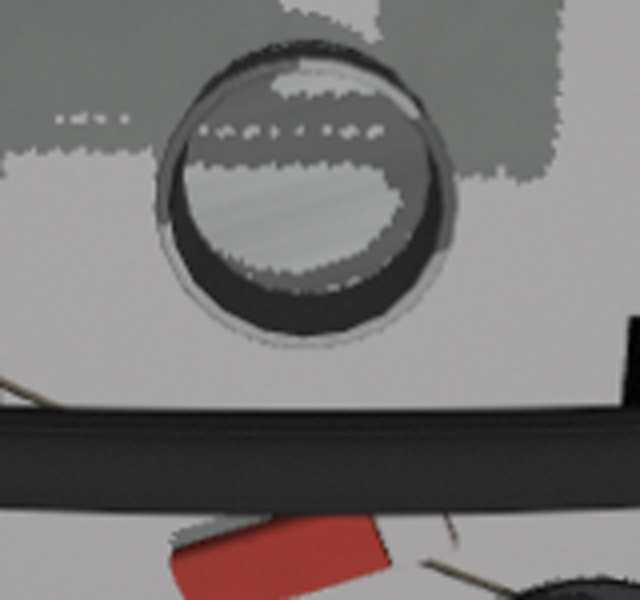

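The rim is centred at crop (307,202). Its edges put it about 2.7 mm towards +x from the TCP, against about −1 mm from the top view, so I'll split the difference and grasp, then compare again over the stack.

send_rows:
  increments:
    - [9.18,[0.15,-0.1,4],[0,0,0]]
    - [9.18,[0,0,4],[0,0,0]]
    - [9.18,[0,0,3],[0,0,0]]
    - [9.18,[0,0,0.4],[0,0,0]]
    - [6.0,[0,0,0],[0,0,0]]

```text
clock: 8.25
position: [0.5099, 0.3896, 0.0145]
ee_rot: [2.57, 1.806, 0.001]
force: [0.4, -0.3, -0.5]
width: 0.951
gripper_force: 0.0
```

send_rows:
  increments:
    - [6.0,[0,0,0],[0,0,0]]
    - [6.0,[0,0,0],[0,0,0]]
    - [6.0,[0,0,0],[0,0,0]]
    - [6.0,[0,0,0],[0,0,0]]
    - [6.0,[0,0,0],[0,0,0]]

```text
clock: 8.75
position: [0.5102, 0.3903, 0.0154]
ee_rot: [-2.569, -1.807, -0.004]
force: [-0.3, -0.2, 7.4]
width: 0.703
gripper_force: 20.0
```

send_rows:
  increments:
    - [6.0,[0,0,-2],[0,0,0]]
    - [6.0,[0,0,-4],[0,0,0]]
    - [6.0,[0,0,-4],[0,0,0]]
    - [6.0,[0,0,-1],[0,0,0]]
    - [6.0,[0,0,0],[0,0,0]]

```text
clock: 9.25
position: [0.5103, 0.3904, 0.126]
ee_rot: [-2.569, -1.807, -0.006]
force: [0.6, -0.3, -0.9]
width: 0.702
gripper_force: 20.0
```

```bash
python3 - <<'E'
from h import *
print(local([.5313,.2142,.115],np.deg2rad(160)),arm.observe()["position"],arm.observe()["width"])
E
```

```text
[array([-15.88,   7.94,   1.05]), ('turn z', np.float64(0.004)), ('yaw_y', np.float64(-0.345), 'tilt', array([ 0.003,  0.003, -1.   ]))] [0.51029963 0.39042078 0.12598803] 0.7016565468028307
```

send_rows:
  increments:
    - [6.0,[-4,1.98,0],[0,0,0]]
    - [6.0,[-4,1.98,0],[0,0,0]]
    - [6.0,[-4,1.98,0],[0,0,0]]
    - [6.0,[-4,1.98,0],[0,0,0]]
    - [6.0,[0,0,2],[0,0,0]]

```text
clock: 9.75
position: [0.5314, 0.2044, 0.1044]
ee_rot: [2.575, 1.794, 0.001]
force: [0.1, -0.4, -0.4]
width: 0.704
gripper_force: 20.0
```

send_rows:
  increments:
    - [6.0,[0,0,1.4],[0,0,0]]
    - [6.0,[0,0,0],[0,0,0]]
    - [6.0,[0,0,0],[0,0,0]]
    - [6.0,[0,0,0],[0,0,0]]

```text
clock: 10.15
position: [0.5297, 0.2135, 0.0898]
ee_rot: [-2.568, -1.809, -0.0]
force: [0.2, 0.1, -0.2]
width: 0.706
gripper_force: 20.0
```

```bash
cat >> h.py <<'E'
def column(im,p,zs,col=258,v0=140,v1=235):
    s=arm.observe();t=s["position"];R=Ro.from_rotvec(s["ee_rot"]).as_matrix()
    print("TCP",t)
    for v in range(v0,v1,2): print(v,*[round((100*R.T@(ray("wrist",(col,v),z,p)-t))[0],2) for z in zs],im[v,col,1],end=" | ")
def side(p,uv,z):
    s=arm.observe();t=s["position"];R=Ro.from_rotvec(s["ee_rot"]).as_matrix(); return np.round(100*R.T@(ray("wrist",uv,z,p)-t),2)
E
python3 - <<'E'
from h import *
p=arm.camera_params("wrist");im=arm.get_image("wrist");t=arm.observe()["position"]
cv2.imwrite("pics/w7.png",cv2.resize(im[140:260,170:350],None,fx=4.4,fy=4.4,interpolation=cv2.INTER_CUBIC)[:,:,::-1])
column(im,p,(t[2]-.009,.057),v0=150,v1=210)
E
```

```text
TCP [0.52983696 0.21331493 0.09002337]
150 4.8 4.53 43 | 152 4.69 4.4 42 | 154 4.58 4.27 44 | 156 4.46 4.14 43 | 158 4.35 4.0 42 | 160 4.23 3.87 44 | 162 4.12 3.74 43 | 164 4.0 3.61 53 | 166 3.88 3.48 49 | 168 3.77 3.34 49 | 170 3.65 3.21 49 | 172 3.54 3.08 49 | 174 3.42 2.94 67 | 176 3.3 2.81 78 | 178 3.18 2.68 47 | 180 3.07 2.54 49 | 182 2.95 2.41 49 | 184 2.83 2.27 50 | 186 2.71 2.13 48 | 188 2.59 2.0 49 | 190 2.47 1.86 74 | 192 2.35 1.72 108 | 194 2.23 1.59 109 | 196 2.11 1.45 105 | 198 1.99 1.31 110 | 200 1.87 1.17 109 | 202 1.74 1.03 106 | 204 1.62 0.89 105 | 206 1.5 0.75 105 | 208 1.37 0.61 106 |
```

View pics/w7.png

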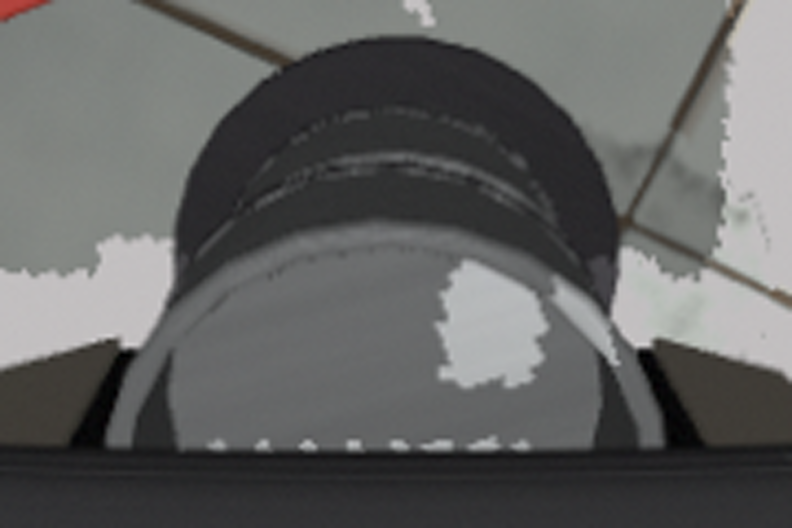

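The tall pot's rim edge puts its centre at x −3.1 mm, and the middle pot's shoulder puts its centre at about −0.6 mm. The disc is also about +1.6 mm in y. I'll shift by (−2.5, +1.5) mm and lower.

send_rows:
  increments:
    - [6.0,[-0.25,0.15,0],[0,0,0]]
    - [6.0,[0,0,1.0],[0,0,0]]
    - [6.0,[0,0,0.6],[0,0,0]]
    - [6.0,[0,0,0.3],[0,0,0]]
    - [6.0,[0,0,0.3],[0,0,0]]

```text
clock: 10.7
position: [0.5301, 0.2093, 0.0672]
ee_rot: [-2.57, -1.807, 0.001]
force: [-0.1, 0.1, -1.7]
width: 0.703
gripper_force: 20.0
```

send_rows:
  increments:
    - [6.0,[0,0,0.2],[0,0,0]]
    - [6.0,[0,0,0.1],[0,0,0]]
    - [6.0,[0,0,0],[0,0,0]]
    - [6.0,[0,0,0],[0,0,0]]
    - [6.0,[0,0,0],[0,0,0]]

```text
clock: 11.2
position: [0.5303, 0.2094, 0.0661]
ee_rot: [-2.569, -1.806, -0.001]
force: [-6.4, -1.8, 17.6]
width: 0.705
gripper_force: 20.0
```

send_rows:
  increments:
    - [8.0,[0,0,0],[0,0,0]]
    - [9.18,[0,0,0],[0,0,0]]
    - [9.18,[0,0,0],[0,0,0]]
    - [9.18,[0,0,-2],[0,0,0]]
    - [9.18,[0,0,-4],[0,0,0]]

```text
clock: 11.7
position: [0.5283, 0.2087, 0.1228]
ee_rot: [-2.569, -1.807, 0.009]
force: [0.7, 0.6, 0.0]
width: 0.993
gripper_force: 0.0
```

send_rows:
  increments:
    - [9.18,[0,0,-4],[0,0,0]]
    - [9.18,[0,0,-3],[0,0,0]]
    - [9.18,[0,0,0],[0,0,0]]
    - [9.18,[0,0,0],[0,0,0]]

```text
clock: 12.1
position: [0.5305, 0.2097, 0.195]
ee_rot: [-2.57, -1.807, -0.002]
force: [0.4, -0.3, -0.4]
width: 0.997
gripper_force: 0.0
```

```bash
python3 - <<'E'
from h import *
p=arm.camera_params("wrist");im=arm.get_image("wrist");b=arm.get_image("scene")
cv2.imwrite("pics/w8.png",np.hstack([cv2.resize(im,(400,300)),cv2.resize(b[100:280,130:370],(400,300))])[:,:,::-1])
print(circ("wrist",im,p,(.5299,.2105),.091,(.032,.0295)))
print(local([.615,.046,.2],np.deg2rad(160)),arm.observe()["position"])
E
```

```text
(array([0.5297, 0.21  ]), 'n', 995, 'sectors', np.int64(12), 'rms', 0.00054)
[array([-12.47,  13.56,  -0.64]), ('turn z', np.float64(0.004)), ('yaw_y', np.float64(-0.345), 'tilt', array([-0.002, -0.001, -1.   ]))] [0.52953378 0.20923211 0.19358545]
```

View pics/w8.png

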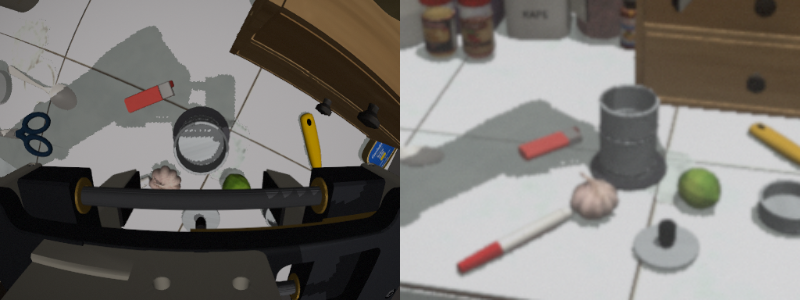

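The middle pot is seated with its centre at (0.5297, 0.210), within 1 mm of the stand. Next is the shallow pot. I'll turn about 35° there to keep the fingers clear of the lime and peeler.

send_rows:
  increments:
    - [9.18,[-3.1,3.4,0],[0,0,0]]
    - [9.18,[-3.1,3.4,0],[0,0,0]]
    - [9.18,[-3.1,3.4,0],[0,0,0]]
    - [9.18,[-3.1,3.4,0],[0,0,0]]
    - [9.18,[0,0,0],[0,0,-0.15]]

```text
clock: 12.7
position: [0.6177, 0.0382, 0.1934]
ee_rot: [2.433, 1.982, -0.006]
force: [0.6, -0.3, -0.6]
width: 0.998
gripper_force: 0.0
```

send_rows:
  increments:
    - [9.18,[0,0,1],[0,0,-0.15]]
    - [9.18,[0,0,3],[0,0,-0.15]]
    - [9.18,[0,0,2],[0,0,-0.15]]
    - [9.18,[0,0,0],[0,0,0]]
    - [9.18,[0,0,0],[0,0,0]]

```text
clock: 13.2
position: [0.6158, 0.0464, 0.134]
ee_rot: [-1.926, -2.48, 0.002]
force: [0.5, 0.2, 0.7]
width: 0.999
gripper_force: 0.0
```

```bash
python3 - <<'E'
from h import *
p=arm.camera_params("wrist");im=arm.get_image("wrist");t=arm.observe()["position"]
cv2.imwrite("pics/w9.png",im[120:300,100:420,::-1])
r=circ("wrist",im,p,(.615,.046),.028,(.032,.0295));print(t,r,arm.observe()["joints"])
print(local([*r[0],.0095],np.deg2rad(195)))
E
```

```text
[0.61652045 0.04655833 0.13494217] (array([0.6152, 0.0445]), 'n', 1079, 'sectors', np.int64(11), 'rms', 0.00069) [-0.38976626  0.52066993  0.33419797  1.71782596 -0.20371912  0.93744037
  0.2749386 ]
[array([-0.17, -0.18, 12.54]), ('turn z', np.float64(-0.011)), ('yaw_y', np.float64(0.25), 'tilt', array([-0., -0., -1.]))]
```

View pics/w9.png

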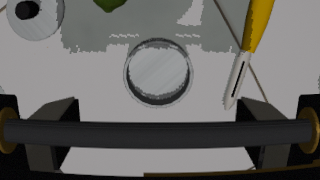

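The shallow pot rim is at crop (158,73), and the peeler blade is just off to the right of the right finger. I'll narrow the opening to 8.2 cm and go down.

send_rows:
  increments:
    - [8.2,[-0.15,-0.18,4],[0,0,0]]
    - [8.2,[0,0,4],[0,0,0]]
    - [8.2,[0,0,3.5],[0,0,0]]
    - [8.2,[0,0,1.0],[0,0,0]]
    - [8.2,[0,0,0],[0,0,0]]

```text
clock: 13.75
position: [0.6147, 0.0448, 0.0094]
ee_rot: [-1.923, -2.484, 0.002]
force: [0.0, -0.7, 0.7]
width: 0.892
gripper_force: 0.0
```

send_rows:
  increments:
    - [6.0,[0,0,0],[0,0,0]]
    - [6.0,[0,0,0],[0,0,0]]
    - [6.0,[0,0,0],[0,0,0]]
    - [6.0,[0,0,0],[0,0,0]]
    - [6.0,[0,0,0],[0,0,0]]

```text
clock: 14.25
position: [0.6162, 0.045, 0.0115]
ee_rot: [1.92, 2.484, 0.003]
force: [-0.9, 0.3, 7.9]
width: 0.682
gripper_force: 19.9
```

send_rows:
  increments:
    - [6.0,[0,0,-2],[0,0,0]]
    - [6.0,[0,0,-4],[0,0,0]]
    - [6.0,[0,0,-4],[0,0,0.15]]
    - [6.0,[0,0,-4],[0,0,0.15]]
    - [6.0,[0,0,-1],[0,0,0.15]]

```text
clock: 14.75
position: [0.6174, 0.0447, 0.1652]
ee_rot: [2.431, 1.984, 0.011]
force: [0.8, 0.3, -1.1]
width: 0.682
gripper_force: 19.8
```

send_rows:
  increments:
    - [6.0,[0,0,0],[0,0,0.15]]
    - [6.0,[0,0,0],[0,0,0]]
    - [6.0,[0,0,0],[0,0,0]]

```text
clock: 15.05
position: [0.6147, 0.045, 0.1598]
ee_rot: [-2.566, -1.813, 0.0]
force: [-0.5, 0.2, -1.5]
width: 0.683
gripper_force: 19.8
```

```bash
python3 - <<'E'
from h import *
print(local([.5297,.2105,.15],np.deg2rad(160)),arm.observe()["position"],arm.observe()["width"])
E
```

```text
[array([ 12.76, -13.54,   0.98]), ('turn z', np.float64(0.009)), ('yaw_y', np.float64(-0.34), 'tilt', array([-0., -0., -1.]))] [0.614675   0.04498092 0.15979734] 0.6830820089223232
```

send_rows:
  increments:
    - [6.0,[3.2,-3.4,0],[0,0,0]]
    - [6.0,[3.2,-3.4,0],[0,0,0]]
    - [6.0,[3.2,-3.4,0],[0,0,0]]
    - [6.0,[3.2,-3.4,0],[0,0,0]]
    - [6.0,[0,0,2],[0,0,0]]

```text
clock: 15.55
position: [0.5277, 0.2201, 0.1406]
ee_rot: [-2.553, -1.823, -0.005]
force: [-0.0, -0.3, -0.3]
width: 0.683
gripper_force: 19.8
```

send_rows:
  increments:
    - [6.0,[0,0,1.8],[0,0,0]]
    - [6.0,[0,0,0],[0,0,0]]
    - [6.0,[0,0,0],[0,0,0]]
    - [6.0,[0,0,0],[0,0,0]]

```text
clock: 15.95
position: [0.531, 0.2109, 0.1225]
ee_rot: [2.569, 1.807, 0.002]
force: [0.5, -0.3, -0.2]
width: 0.682
gripper_force: 19.8
```

```bash
python3 - <<'E'
from h import *
p=arm.camera_params("wrist");im=arm.get_image("wrist");t=arm.observe()["position"]
b=arm.get_image("scene")
A=cv2.resize(im[140:260,170:350],(495,330),interpolation=cv2.INTER_CUBIC); B=cv2.resize(b[90:210,212:322],(300,330),interpolation=cv2.INTER_CUBIC)
cv2.imwrite("pics/w10.png",np.hstack([A,B])[:,:,::-1])
column(im,p,(t[2]-.0045,t[2]+.0175,.091),v0=150,v1=210)
E
```

```text
TCP [0.53095503 0.21104681 0.12257933]
150 4.83 5.08 4.52 43 | 152 4.72 4.99 4.39 42 | 154 4.61 4.89 4.26 41 | 156 4.49 4.79 4.13 51 | 158 4.38 4.7 4.0 49 | 160 4.27 4.6 3.87 49 | 162 4.16 4.5 3.74 45 | 164 4.05 4.4 3.6 57 | 166 3.93 4.31 3.47 51 | 168 3.82 4.21 3.34 48 | 170 3.71 4.11 3.21 50 | 172 3.59 4.01 3.08 88 | 174 3.48 3.91 2.94 110 | 176 3.37 3.82 2.81 100 | 178 3.25 3.72 2.68 110 | 180 3.14 3.62 2.54 111 | 182 3.02 3.52 2.41 110 | 184 2.91 3.42 2.27 108 | 186 2.79 3.32 2.14 58 | 188 2.67 3.22 2.0 55 | 190 2.56 3.12 1.87 48 | 192 2.44 3.02 1.73 48 | 194 2.32 2.91 1.59 66 | 196 2.21 2.81 1.46 111 | 198 2.09 2.71 1.32 107 | 200 1.97 2.61 1.18 98 | 202 1.85 2.5 1.04 104 | 204 1.73 2.4 0.9 104 | 206 1.61 2.3 0.76 103 | 208 1.49 2.19 0.62 103 |
```

View pics/w10.png

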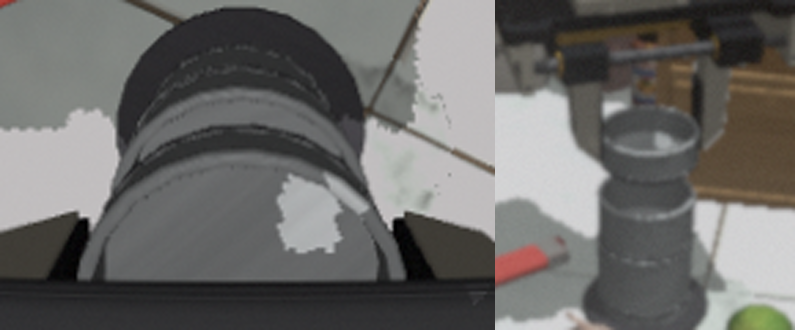

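The held pot is level. Its edge puts its centre at about −3.6 mm, and the middle pot's rim puts the stack at about −1.7 mm. I'll shift +2 mm in x and lower.

send_rows:
  increments:
    - [6.0,[0.2,0,0],[0,0,0]]
    - [6.0,[0,0,1.2],[0,0,0]]
    - [6.0,[0,0,0.6],[0,0,0]]
    - [6.0,[0,0,0.3],[0,0,0]]
    - [6.0,[0,0,0.3],[0,0,0]]

```text
clock: 16.55
position: [0.5307, 0.213, 0.0971]
ee_rot: [2.57, 1.807, -0.001]
force: [0.5, 0.2, -0.8]
width: 0.687
gripper_force: 19.8
```

send_rows:
  increments:
    - [6.0,[0,0,0.2],[0,0,0]]
    - [6.0,[0,0,0.1],[0,0,0]]
    - [6.0,[0,0,0],[0,0,0]]
    - [6.0,[0,0,0],[0,0,0]]
    - [6.0,[0,0,0],[0,0,0]]

```text
clock: 17.05
position: [0.5312, 0.2133, 0.0963]
ee_rot: [-2.569, -1.807, -0.002]
force: [-6.0, -1.7, 17.0]
width: 0.681
gripper_force: 19.8
```

Contact came at the expected height (0.0965). I'll release, rise and check.

send_rows:
  increments:
    - [8.0,[0,0,0],[0,0,0]]
    - [9.18,[0,0,0],[0,0,0]]
    - [9.18,[0,0,0],[0,0,0]]
    - [9.18,[0,0,-2],[0,0,0]]
    - [9.18,[0,0,-4],[0,0,0]]

```text
clock: 17.55
position: [0.529, 0.2125, 0.1527]
ee_rot: [-2.57, -1.807, 0.009]
force: [0.7, 1.1, 0.5]
width: 0.994
gripper_force: 0.0
```

send_rows:
  increments:
    - [9.18,[0,0,-4],[0,0,0]]
    - [9.18,[0,0,-2],[0,0,0]]
    - [9.18,[0,0,0],[0,0,0]]
    - [9.18,[0,0,0],[0,0,0]]

```text
clock: 17.95
position: [0.5308, 0.2133, 0.2145]
ee_rot: [-2.569, -1.807, -0.0]
force: [-0.1, -0.2, -0.1]
width: 0.999
gripper_force: 0.0
```

```bash
python3 - <<'E'
from h import *
p=arm.camera_params("wrist");im=arm.get_image("wrist");b=arm.get_image("scene")
cv2.imwrite("pics/w11.png",np.hstack([cv2.resize(im,(400,300)),cv2.resize(b[80:260,130:370],(400,300))])[:,:,::-1])
print(circ("wrist",im,p,(.5299,.2105),.113,(.032,.0295)))
# black knob in scene / top
pt=arm.camera_params("top")
it=arm.get_image("top"); g=it[190:240,300:350].max(2); m=(g<60).astype(np.uint8)
n,l,st,c=cv2.connectedComponentsWithStats(m); print(st,c+[300,190])
for q in c[1:]: print(ray("top",q+[300,190],.034))
print(local([.480,.074,.2],np.deg2rad(160)),arm.observe()["position"])
E
```

```text
(array([0.529 , 0.2101]), 'n', 964, 'sectors', np.int64(11), 'rms', 0.00046)
[[   0    0   50   50 2471]
 [  35    9    2    6    7]
 [  37   17    1    2    2]
 [  38   20    1    1    1]
 [  39   22    1    2    2]
 [  40   25    1    2    2]
 [  41   28    2    4    4]
 [  43   34    1    1    1]
 [  44   37    1    1    1]
 [  45   39    2    5    5]
 [  47   45    1    2    2]
 [  48   48    1    2    2]] [[324.30513962 214.45892351]
 [335.85714286 201.28571429]
 [337.         207.5       ]
 [338.         210.        ]
 [339.         212.5       ]
 [340.         215.5       ]
 [341.5        219.5       ]
 [343.         224.        ]
 [344.         227.        ]
 [345.6        231.        ]
 [347.         235.5       ]
 [348.         238.5       ]]
[0.50327911 0.05694923 0.034     ]
[0.49117969 0.05472261 0.034     ]
[0.48633649 0.05277689 0.034     ]
[0.48149817 0.05083313 0.034     ]
[0.47569268 0.04889204 0.034     ]
[0.46796786 0.04598378 0.034     ]
[0.45928665 0.04308147 0.034     ]
[0.45350785 0.04114949 0.034     ]
[0.44582165 0.03806036 0.034     ]
[0.43717725 0.03536544 0.034     ]
[0.43142497 0.03344253 0.034     ]
[array([-14.77,  -0.02,   1.36]), ('turn z', np.float64(0.004)), ('yaw_y', np.float64(-0.345), 'tilt', array([-0.002, -0.001, -1.   ]))] [0.53013412 0.21291428 0.2133362 ]
```

View pics/w11.png

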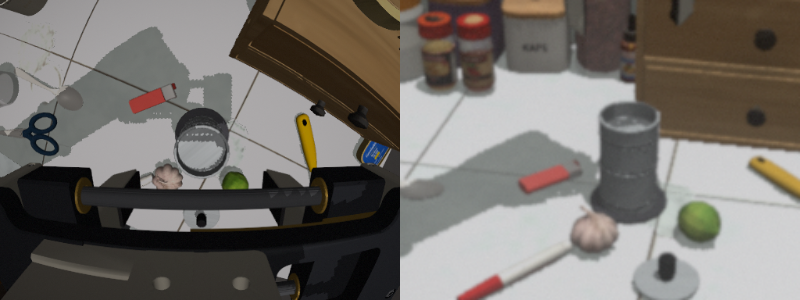

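The three pots are stacked, with the top rim centred at (0.529, 0.210). Now the lid.

send_rows:
  increments:
    - [5.0,[-3.7,0,0],[0,0,0]]
    - [5.0,[-3.7,0,0],[0,0,0]]
    - [5.0,[-3.7,0,0],[0,0,0]]
    - [5.0,[-3.7,0,2],[0,0,0]]
    - [5.0,[0,0,4],[0,0,0]]

```text
clock: 18.6
position: [0.4808, 0.0692, 0.1557]
ee_rot: [2.574, 1.799, 0.005]
force: [0.1, 1.0, -0.8]
width: 0.61
gripper_force: 0.0
```

send_rows:
  increments:
    - [5.0,[0,0,1.5],[0,0,0]]
    - [5.0,[0,0,0],[0,0,0]]
    - [5.0,[0,0,0],[0,0,0]]

```text
clock: 18.9
position: [0.4807, 0.0737, 0.1395]
ee_rot: [2.57, 1.807, -0.002]
force: [0.0, -0.1, -0.0]
width: 0.544
gripper_force: 0.0
```

```bash
python3 - <<'E'
from h import *
p=arm.camera_params("wrist");im=arm.get_image("wrist");t=arm.observe()["position"]
cv2.imwrite("pics/w12.png",cv2.resize(im[120:260,170:350],None,fx=3,fy=3)[:,:,::-1])
u=proj("wrist",np.array([.48,.074,.03]),p).astype(int); print("pred",u)
x0,y0=u-30; g=cv2.cvtColor(im,cv2.COLOR_RGB2GRAY)[y0:y0+60,x0:x0+60]; n,l,st,c=cv2.connectedComponentsWithStats((g<50).astype(np.uint8))
for s_,q in zip(st[1:],c[1:]):
    if s_[4]>60: print(s_,q+[x0,y0])
print(t,"disc",circ("wrist",im,p,(.48,.074),.010,(.033,)))
r=circ("wrist",im,p,(.48,.074),.010,(.033,))[0]; print(local([*r,.0135],np.deg2rad(160)))
E
```

```text
pred [257 188]
[ 22  21  18  21 318] [257.49685535 189.15408805]
[0.48129234 0.07392199 0.14014237] disc (array([0.4787, 0.0725]), 'n', 138, 'sectors', np.int64(4), 'rms', 0.0007)
[array([-0.22, -0.2 , 12.66]), ('turn z', np.float64(0.004)), ('yaw_y', np.float64(-0.345), 'tilt', array([ 0., -0., -1.]))]
```

View pics/w12.png

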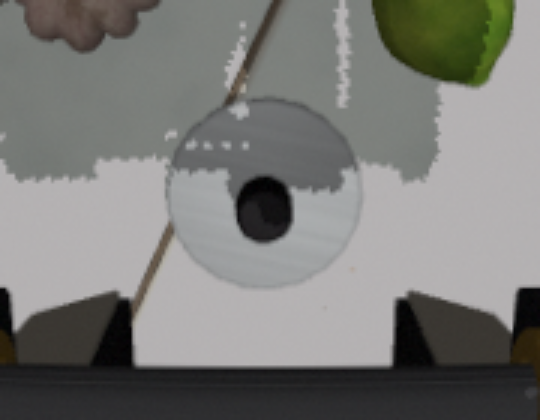

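That was the 15th picture, one over the limit of 14, so I'll view no more and use numbers only from here. It shows the lid disc spanning crop x 168–361 and y 97–288, which puts its centre at pixel (258.2,184.2), with the knob at (257.5,189).

```bash
python3 - <<'E'
from h import *
p=arm.camera_params("wrist")
print("disc",side(p,(258.2,184.2),.010),side(p,(258.2,152.3),.010),side(p,(258.2,216),.010),"knob",side(p,(257.5,189.2),.028),arm.observe()["position"])
E
```

```text
disc [-0.02  0.02 13.01] [ 3.18  0.02 13.01] [-3.37  0.02 13.01] knob [-0.08 -0.06 11.21] [0.48129234 0.07392199 0.14014237]
```

send_rows:
  increments:
    - [5.0,[-0.05,0,4],[0,0,0]]
    - [5.0,[0,0,4],[0,0,0]]
    - [5.0,[0,0,3],[0,0,0]]
    - [5.0,[0,0,1.2],[0,0,0]]
    - [5.0,[0,0,0.4],[0,0,0]]

```text
clock: 19.45
position: [0.4809, 0.0735, 0.0135]
ee_rot: [-2.57, -1.807, 0.001]
force: [0.3, 0.1, 0.5]
width: 0.545
gripper_force: 0.0
```

send_rows:
  increments:
    - [1.2,[0,0,0],[0,0,0]]
    - [1.2,[0,0,0],[0,0,0]]
    - [1.2,[0,0,0],[0,0,0]]
    - [1.2,[0,0,0],[0,0,0]]
    - [1.2,[0,0,0],[0,0,0]]

```text
clock: 19.95
position: [0.4811, 0.0736, 0.0143]
ee_rot: [2.57, 1.807, 0.002]
force: [-0.6, 0.7, 6.6]
width: 0.19
gripper_force: 20.0
```

send_rows:
  increments:
    - [1.2,[0,0,0],[0,0,0]]
    - [1.2,[0,0,0],[0,0,0]]
    - [1.2,[0,0,0],[0,0,0]]

```text
clock: 20.25
position: [0.4811, 0.0736, 0.0143]
ee_rot: [2.57, 1.807, 0.002]
force: [-1.7, 0.3, 7.2]
width: 0.189
gripper_force: 20.0
```

send_rows:
  increments:
    - [1.2,[0,0,-2],[0,0,0]]
    - [1.2,[0,0,-4],[0,0,0]]
    - [1.2,[0,0,-4],[0,0,0]]
    - [1.2,[0,0,-4],[0,0,0]]
    - [1.2,[0,0,0],[0,0,0]]

```text
clock: 20.75
position: [0.4835, 0.0737, 0.1582]
ee_rot: [2.569, 1.805, 0.012]
force: [0.1, 0.4, -1.3]
width: 0.19
gripper_force: 20.0
```

```bash
python3 - <<'E'
from h import *
print(local([.5295,.2103,.135],np.deg2rad(160)),arm.observe()["position"],arm.observe()["width"])
E
```

```text
[array([14.4 , -0.31,  2.4 ]), ('turn z', np.float64(0.004)), ('yaw_y', np.float64(-0.346), 'tilt', array([ 0.007,  0.003, -1.   ]))] [0.48349206 0.07366655 0.15824385] 0.1900599146837539
```

send_rows:
  increments:
    - [1.2,[3.6,0,0],[0,0,0]]
    - [1.2,[3.6,0,0],[0,0,0]]
    - [1.2,[3.6,0,0],[0,0,0]]
    - [1.2,[3.6,-0.1,0],[0,0,0]]
    - [1.2,[0,0,0],[0,0,0]]

```text
clock: 21.25
position: [0.5285, 0.2152, 0.1526]
ee_rot: [-2.562, -1.815, -0.001]
force: [-0.4, -1.4, -1.3]
width: 0.188
gripper_force: 20.0
```

send_rows:
  increments:
    - [1.2,[0,0,1.5],[0,0,0]]
    - [1.2,[0,0,0],[0,0,0]]
    - [1.2,[0,0,0],[0,0,0]]
    - [1.2,[0,0,0],[0,0,0]]

```text
clock: 21.65
position: [0.5286, 0.2088, 0.1391]
ee_rot: [2.57, 1.806, 0.0]
force: [-0.4, 0.4, -0.6]
width: 0.188
gripper_force: 20.0
```

```bash
python3 - <<'E'
from h import *
p=arm.camera_params("wrist");im=arm.get_image("wrist");t=arm.observe()["position"]
print(local([.5297,.2103,.12]))
# lid disc top is at TCP-0.0038 ; shallow rim z .113
column(im,p,(t[2]-.0043,.113),v0=150,v1=214)
E
```

```text
[array([0.16, 0.05, 1.92]), ('yaw_y', np.float64(-0.346), 'tilt', array([ 0.001,  0.   , -1.   ]))]
TCP [0.52869137 0.20898085 0.13921938]
150 4.83 4.58 40 | 152 4.72 4.45 60 | 154 4.61 4.33 49 | 156 4.5 4.2 52 | 158 4.38 4.07 50 | 160 4.27 3.95 50 | 162 4.16 3.82 46 | 164 4.05 3.69 82 | 166 3.94 3.56 60 | 168 3.82 3.44 48 | 170 3.71 3.31 89 | 172 3.6 3.18 113 | 174 3.48 3.05 96 | 176 3.37 2.92 110 | 178 3.25 2.79 103 | 180 3.14 2.66 80 | 182 3.03 2.53 107 | 184 2.91 2.4 118 | 186 2.79 2.27 117 | 188 2.68 2.14 116 | 190 2.56 2.0 115 | 192 2.45 1.87 114 | 194 2.33 1.74 113 | 196 2.21 1.61 113 | 198 2.09 1.47 114 | 200 1.97 1.34 116 | 202 1.86 1.2 114 | 204 1.74 1.07 110 | 206 1.62 0.93 110 | 208 1.5 0.79 108 | 210 1.37 0.66 110 | 212 1.25 0.52 110 |
```

send_rows:
  increments:
    - [1.2,[0.27,0.05,0],[0,0,0]]
    - [1.2,[0,0,0.7],[0,0,0]]
    - [1.2,[0,0,0.5],[0,0,0]]
    - [1.2,[0,0,0.3],[0,0,0]]
    - [1.2,[0,0,0.2],[0,0,0]]

```text
clock: 22.2
position: [0.5296, 0.2115, 0.1212]
ee_rot: [-2.57, -1.807, 0.001]
force: [-1.5, 0.2, 13.0]
width: 0.188
gripper_force: 20.0
```

send_rows:
  increments:
    - [1.2,[0,0,0.15],[0,0,0]]
    - [1.2,[0,0,0.1],[0,0,0]]
    - [1.2,[0,0,0],[0,0,0]]
    - [1.2,[0,0,0],[0,0,0]]
    - [1.2,[0,0,0],[0,0,0]]

```text
clock: 22.7
position: [0.5307, 0.2118, 0.1211]
ee_rot: [-2.57, -1.806, -0.004]
force: [-5.5, -2.8, 19.4]
width: 0.187
gripper_force: 20.0
```

Seated at 0.121 with contact, as expected. I'll open and withdraw straight up.

send_rows:
  increments:
    - [3.0,[0,0,-0.1],[0,0,0]]
    - [5.0,[0,0,0],[0,0,0]]
    - [5.0,[0,0,0],[0,0,0]]
    - [5.0,[0,0,0],[0,0,0]]
    - [5.0,[0,0,0],[0,0,0]]

```text
clock: 23.2
position: [0.5298, 0.2116, 0.12]
ee_rot: [2.57, 1.807, -0.001]
force: [0.9, -0.3, 0.0]
width: 0.535
gripper_force: 0.0
```

send_rows:
  increments:
    - [5.0,[0,0,-2],[0,0,0]]
    - [5.0,[0,0,-3],[0,0,0]]
    - [5.0,[0,0,-4],[0,0,0]]
    - [5.0,[0,0,-2],[0,0,0]]
    - [5.0,[0,0,0],[0,0,0]]

```text
clock: 23.7
position: [0.5316, 0.2121, 0.2332]
ee_rot: [2.57, 1.807, 0.008]
force: [0.0, 0.0, -0.6]
width: 0.547
gripper_force: 0.0
```

```bash
python3 - <<'E'
from h import *
p=arm.camera_params("wrist");im=arm.get_image("wrist");t=arm.observe()["position"]
print(t,arm.observe()["width"],circ("wrist",im,p,(.5297,.2103),.117,(.033,)))
# knob by dark blob at its top height in wrist and scene, lid and stack columns in scene
for n,img,z in (("wrist",im,.143),("scene",arm.get_image("scene"),.135)):
    u=proj(n,np.array([.5297,.2103,z]),p if n=="wrist" else None).astype(int); x0,y0=u-22
    g=cv2.cvtColor(img,cv2.COLOR_RGB2GRAY)[y0:y0+44,x0:x0+44]; k,l,st,c=cv2.connectedComponentsWithStats((g<48).astype(np.uint8))
    print(n,"pred",u,[(s.tolist(),np.round(q+[x0,y0],1)) for s,q in zip(st[1:],c[1:]) if s[4]>25])
E
```

```text
[0.53053081 0.21188968 0.23130623] 0.5435957915229802 (array([0.5268, 0.2058]), 'n', 258, 'sectors', np.int64(8), 'rms', 0.00083)
wrist pred [256 197] [([12, 9, 19, 22, 352], array([255.2, 194.5]))]
scene pred [266 137] [([19, 19, 9, 14, 92], array([267.1, 140.1]))]
```

```bash
python3 - <<'E'
from h import *
for z in (.117,.143): print(proj("scene",np.array([.5297,.2103,z])))
g=cv2.cvtColor(arm.get_image("scene"),cv2.COLOR_RGB2GRAY)
r0=int(proj("scene",np.array([.5297,.2103,.115]))[1])
for v in range(r0-2,r0+40,6): print(v,g[v,240:296:2])
s=arm.observe();print(s["clock"],s["force"])
E
```

```text
[266.16728286 146.87119459]
[266.36390638 133.91066952]
145 [204 205 204 203 189 128 111 109 105 111 112  89  44  42  43  46  95 106
 111 114 130 154 136  82  74  75  76  74]
151 [205 205 204 205 185 139 160 164 165 163 164 164 164 163 166 168 164 164
 166 164 165 163 135  90  78  79  77  79]
157 [203 202 205 204 192 102  71  73  83  92 107 116 128 131 135 133 127 117
 112  89  85  77  97 101  88  84  83  81]
163 [204 204 204 204 199 109  77  71  76  76  77  77  77  78  82  82  84  86
  86  83  87  78 106 163 168 168 149 110]
169 [205 205 205 206 199 119  72  73  74  74  73  75  85  79  83  80  81  81
  88  84  84  80 123 200 204 203 202 159]
175 [133 134 178 159 143  80  73  74  76  78  78  79  84  84  82  89  85  88
  88  89  83  82 123 199 205 203 178 165]
181 [129 132 132 142 132  78  76  76  76  77  81  83  83  86  88  89  87  88
  89  84  82  88 166 207 203 191 153 201]
23.85 [ 0.36412447 -0.13632573 -0.67296737]
```

The knob spans rows 134–148 against a predicted 134–147. The lid and pot edges line up, and nothing touches the arm, so I'll hand in.

```bash
python3 -c "
from cell import arm
print(arm.sign_off())"
```

```text
the job is handed in; nothing more can be done
None
```

The tiffin is stacked on its stand (tall pot, middle pot, shallow pot, lid), each piece seated and let go by my measurements, with the bystanders apparently undisturbed, and handed in at about 24 s; the hand-in gave no verdict, and I viewed 15 pictures, one over the limit of 14.

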